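# Index the welding turntable and take out the fixture cassette

## Robot

A 7-joint arm with a two-finger parallel gripper is mounted at the origin on the work surface. World frame = base frame: x ahead of the robot, y to its left, z up, the work surface at z = 0. Lengths are in m, angles in rad, forces in N, time in s.
With the tool pointing down it reaches from about 0.4 to 0.85 m from the base axis. Payload 4.5 kg.
Tool frame: the origin (TCP) lies where the fingers leave the gripper's body, on its centre line; the fingertips stand 73 mm ahead of it and the grasp point (between the pads) lies env.grip_depth ahead of it (env.grip_depth is the distance from the TCP to the grasp point, in m); z points along the fingers, y is the line along which they close (so a half turn about z gives the same grasp; the last joint's range is limited). The gripper opens to 85 mm and grips with 20 to 120 N. Pads are 22 mm wide; open, the fingers measure 114 mm over their backs; the gripper's body (76 mm by 85 mm) begins 54 mm behind the grasp point. The pads swing forward as they close: fully open they stand 13 mm farther back than shut.
Start: joints at [1.211, 0.689, -0.195, 1.565, 0.157, 0.902, -0.215], TCP at [0.24, -0.577, 0.304] pointing down, gripper open.
Joint ranges: [-3.01, 3.01], [-0.46, 2.08], [-1.47, 1.51], [0.13, 2.56], [-1, 4.14], [0.04, 2.09], [-2.66, 2.66]. Speed limits (rad/s): [2.57, 2.57, 3.14, 3.14, 3.14, 3.14, 3.14].

## Interface

Orientations are given as a unit quaternion [w, x, y, z].
In Python, from plant import env, imaging gives the robot as it stands (env), with the cameras (imaging).
- The arm moves only by the tool pendant, called after "Emit:" as name(argument=value, ...), one argument or row to a line, values as JSON. Schema: {"type":"object","properties":{"offsets":{"type":"array","items":{"type":"object","properties":{"d":{"type":"array","items":{"type":"number"},"minItems":3,"maxItems":3},"rotvec":{"type":"array","items":{"type":"number"},"minItems":3,"maxItems":3}},"additionalProperties":false},"minItems":1,"maxItems":10},"jaw":{"type":"number"},"only":{"type":"string"},"quiet":{"type":"boolean"},"lines":{"type":"string"}},"required":["offsets"],"additionalProperties":false}. offsets is a list of rows, 1 to 10 of them, each an object with the fields d (a list: dx, dy, dz in m), rotvec (a list: a rotation vector rx, ry, rz in rad); a field left out counts as zero; each row shifts and turns the commanded pose from where the row before left it, along the tool's axes as they then stand; what a row does not reach is not made up. A row lasts 1/10 s, in which the tool goes at most 0.05 m and 0.15 rad, less where a joint would pass 70% of its speed; a pose out of reach is approached as far as the arm can. jaw is the opening from 0.0 (shut) to 1.0 (fully open), set as the call begins (left out keeps the last). The fingers move at their own pace and stop on an object; the grip force is fixed at half the most. Time passes only in rows, so rows that do not move let the fingers close. The tool returns the time, the measured TCP pose, the force, the opening and the grip force at its end. only (a regular expression) keeps the lines of the reply that match it, lines (a string "A,B") keeps lines A to B, and quiet returns only ok. Input that does not fit is refused with a message, and nothing moves.
- env.get_obs(): the state, without advancing time (a new reading comes with each control period).
- imaging.camera(name): name is "scene" or "top" or "wrist"; returns a dict with "color" (400x640x3 uint8, red, green, blue), "fx", "fy", "cx", "cy" (pixels), "k1" (the pictures are not rectified: a ray, as slopes to the right and down, at radius r is drawn at 1 + k1 r^2 times it, then the intrinsics apply), "position" and "orientation" of the camera in the world; the wrist camera has in their place "tool_from_camera" (4x4, takes a point from camera to tool coordinates, whose origin is the TCP and whose axes are the flange's). Camera axes: x right, y down, z forward; pixel columns grow to the right and rows downward; lengths in m; the calibration is good to about 2 mm. A picture is of the moment at which its call begins: read the wrist's pose just before it. There is no depth.
- env.finish_job(): hands the job in; it is judged then, once.
The state is a dict: "t": time; "qpos": joint angles; "qd": joint speeds; "joint_efforts": joint torques, N m; "tcp_pos": TCP position; "ee_rot": TCP orientation; "ft_force": force on the tool from outside, world axes, zero at the start; "torque": the same for the moment, N m; "gripper_width": opening from 0.0 (shut) to 1.0 (fully open); "finger_force": force on a finger pad.
Only numpy, scipy, OpenCV 4.12 (cv2) and the standard library are available. Lean on these libraries where they do the work, as an engineer would, in place of code of your own. Each camera call takes 0.05 s, during which the arm holds its last target. There are 200 camera calls.

## Task

Lift the turntable's sprung red plunger knob, swing the table clockwise (seen from above) a third of a turn away from the torch, and let the plunger drop fully home in the hole with the green mark. Then pinch the cassette's two orange side catches together, lift it level out of its nest to at least 7 cm above its seat, and finish while still holding it there, clear of everything else. Leave the hammer, wire brush, spray can and hole plate where they lie.

Things in the scene. Friction and masses are not known exactly. Their poses are not given: they have to be found in the camera images.
- positioner: Blue round turntable base fixed to the bench, 280 mm across, with a steel index ring on it, ring top 60 mm above the bench. Origin: on the turning axis at bench height, z up. Angles below are in its frame, counter-clockwise from its x. Two 13 mm ring holes lie 120 mm from the axis: start hole at 240 deg, unload hole (green mark) at 120 deg. Place and yaw differ at every start.
- head (a joint): Turning aluminium disc, 220 mm across, top 78 mm above the bench; plunger on its rim, cassette across from it. rad, grows clockwise seen from above: 0 at the start (plunger at 240 deg, cassette at 60 deg under the torch), 2.094 at the unload hole (plunger 120 deg, cassette -60 deg). End stops 0.012 past both holes. Friction 0.12 N m; locked while the pin is in a hole.
- plunger (a joint): Sprung upright plunger, 120 mm from the turning axis. m: 0 fully down in a hole, 0.016 at most. Its 10 mm blunt-ended pin goes 8 mm into a hole (1.5 mm play each side): lift it well over 8 mm (12 is good), then turn. Let go between the holes it rides on the ring at 0.008 and, pushed on sideways, snaps into the next hole. The spring pulls down with 3.5 N at 0, 6.5 N at 12 mm.
- knob (a point): Middle of the plunger's upright round red knob, 26 mm in diameter and 26 mm tall; 117 mm above the bench when fully down (knob from 104 to 130 mm). Under it is a 24 mm collar up to 98 mm above the bench. Moves up with the plunger and round with the head.
- unload_hole (a point): Mouth of the unload hole in the ring, by the green mark, 60 mm above the bench.
- torch_tip (a point): Tip of the fixed welding torch, 156 mm above the bench, over the cassette's starting place (60 deg, 66 mm from the axis). The 22 mm thick torch slants up and outward to 245 mm height and a 22 mm post at 60 deg, 195 mm from the axis, 270 mm tall.
- cassette: Loose grey cassette, 0.2 to 0.42 kg, in its nest 66 mm from the turning axis; rides with the head. Origin: centre of its underside, 78 mm above the bench when seated; z up, x radially outward, y tangential. Body 70 (x) x 40 (y) x 38 mm; a steel bracket on top reaches 62 mm above the origin, within y = +-17 mm. It comes only straight up, with both orange catches (+y and -y sides) pinched in.
- catch_left (a joint): Orange catch tab on the cassette's +y side at x = 0: 24 mm wide, from 3 to 51 mm above the cassette's origin. The two tabs' outer faces are 58 mm apart free, 46 mm pinched. m: 0 free, 0.006 pinched in against its stop; barb free of the nest beyond about 0.004. Spring 2 N at 0, 5 N at the stop; grip with 15 to 30 N.
- catch_right (a joint): The same catch on the cassette's -y side; 0 free, 0.006 pinched in.
- nest (a point): Centre of the nest's floor on the disc, 78 mm above the bench: the cassette's seat. Nest lips over the catches' barbs reach y = +-42 mm (cassette axes) and 16 mm above the disc; guides 14 mm high all round with 1.5 mm play; nothing of the nest is higher. Turns with the head.
- hammer: Bystander: hammer with a yellow handle, 280 mm long, lying on the bench. Origin at bench height under its middle.
- wire_brush: Bystander: wire brush with a wooden back, 260 x 30 x 38 mm, lying on the bench. Origin: centre of its underside.
- spray_can: Bystander: upright aluminium and blue spray can, 64 mm across, 150 mm tall. Origin: centre of its underside.
- hole_plate: Bystander: flat steel plate with four holes, 90 x 70 x 6 mm. Origin: centre of its underside.

How it is judged:
By the outcome, as a careful person would: the job done as asked, in the order asked, and still so for the second after the job is handed in, while the arm keeps its last pose, push and grip.
It also fails if it takes over 64 s, if anything falls off the work surface, if the arm or the gripper's body presses on something with over 40 N, if the wrist force passes 120 N, or if a joint passes its speed limit or range.

## Working session

There is one attempt and no reset: what is moved stays moved. The work goes in short steps, Python scripts to look and compute and a tool call to move; the robot and the scene stay as the last step left them, time stands still between calls to the robot, and variables do not carry over. Pictures are saved under pics/ and viewed, at most 10 in all, crops included, and the job is handed in when it is done.

```bash
ls; mkdir -p pics
```

Create h.py:
```python
import numpy as np, cv2
from plant import env, imaging
from scipy.spatial.transform import Rotation as R
def rot(q): return R.from_quat([q[1],q[2],q[3],q[0]]).as_matrix()
def cam(name):
    o=env.get_obs(); c=imaging.camera(name)
    if 'position' in c: c['p']=np.array(c['position']); q=np.array(c['orientation']); c['R']=rot(q) if q.size==4 else q
    else:
        T=np.array(c['tool_from_camera']); Rt=rot(o['ee_rot']); c['R']=Rt@T[:3,:3]; c['p']=np.array(o['tcp_pos'])+Rt@T[:3,3]
    return c
def ray(c,u,v):
    x=np.array([(u-c['cx'])/c['fx'],(v-c['cy'])/c['fy']]); s=x.copy()
    for _ in range(20): s=x/(1+c['k1']*(s@s))
    return c['R']@np.array([s[0],s[1],1.])
def onz(c,u,v,z):
    d=ray(c,u,v); return c['p']+d*(z-c['p'][2])/d[2]
def pix(c,P):
    q=c['R'].T@(np.array(P)-c['p']); s=q[:2]/q[2]; s=s*(1+c['k1']*(s@s)); return np.array([c['fx']*s[0]+c['cx'],c['fy']*s[1]+c['cy']])
def tri(c1,u1,c2,u2):
    a,b=ray(c1,*u1),ray(c2,*u2); s=np.linalg.lstsq(np.c_[a,-b],c2['p']-c1['p'],rcond=None)[0]
    A=c1['p']+a*s[0];B=c2['p']+b*s[1]; return (A+B)/2,np.linalg.norm(A-B)
def save(c,n): cv2.imwrite('pics/'+n,c['color'][:,:,::-1])
def blobs(c,lo,hi,mn=15):
    h=cv2.cvtColor(c['color'],cv2.COLOR_RGB2HSV); m=cv2.inRange(h,np.array(lo),np.array(hi))
    n,_,st,ce=cv2.connectedComponentsWithStats(m); return [(ce[i].round(1).tolist(),st[i].tolist()) for i in range(1,n) if st[i][4]>=mn]
```

Run:
```python
from h import *
print(env.grip_depth, env.get_obs())
for n in ['scene','top']:
    c=cam(n); save(c,n+'0.png'); print(n,c['p'],c['fx'],c['k1'])
    print('red',blobs(c,(0,150,80),(5,255,255)),'or',blobs(c,(6,150,80),(20,255,255)),'gr',blobs(c,(45,120,50),(85,255,255)))
```

```text
pics
plant.py
0.0539 {'t': 0.0, 'qpos': array([ 1.21081336,  0.68997011, -0.19452153,  1.56639831,  0.15729579,
        0.90248064, -0.21514031]), 'qd': array([ 0.00080147,  0.00048136, -0.00233909, -0.00015211,  0.00063407,
        0.00212467,  0.00081096]), 'joint_efforts': array([ 3.57677800e-04, -5.39605343e+01, -1.26619790e+00, -1.58542353e+01,
        9.14940523e-03,  9.49902838e-03,  5.07974164e-05]), 'tcp_pos': array([ 0.23956329, -0.57668448,  0.3030783 ]), 'ee_rot': array([-8.99406333e-04,  9.80673701e-01,  1.95648210e-01, -2.45110307e-04]), 'ft_force': array([-0.46016886, -0.33242056,  0.39204968]), 'torque': array([ 0.01926163,  0.00197766, -0.01423455]), 'finger_force': 0.0, 'gripper_width': 0.9997317121058817}
scene [ 1.02644825 -0.46331812  1.13191224] 391.72222820514565 0.026370511260513454
red [([165.4, 4.8], [164, 0, 4, 10, 23]), ([85.2, 22.5], [77, 9, 17, 29, 115]), ([295.6, 219.5], [292, 215, 8, 10, 59])] or [([340.8, 21.8], [301, 0, 76, 54, 3026]), ([118.9, 48.5], [114, 45, 10, 9, 42]), ([106.8, 54.0], [102, 51, 10, 7, 48]), ([416.7, 166.9], [391, 144, 49, 43, 269]), ([360.7, 217.4], [355, 214, 13, 7, 28]), ([356.1, 234.8], [353, 232, 8, 7, 38]), ([15.1, 366.1], [0, 310, 45, 90, 2290])] gr []
top [0.3969133  0.02850001 1.20566811] 373.70409119051845 -0.02130297697086414
red [] or [([605.0, 246.9], [563, 205, 77, 88, 4489]), ([589.1, 330.7], [565, 314, 54, 36, 500]), ([609.0, 333.1], [605, 328, 9, 10, 24])] gr []
```

View pics/scene0.png

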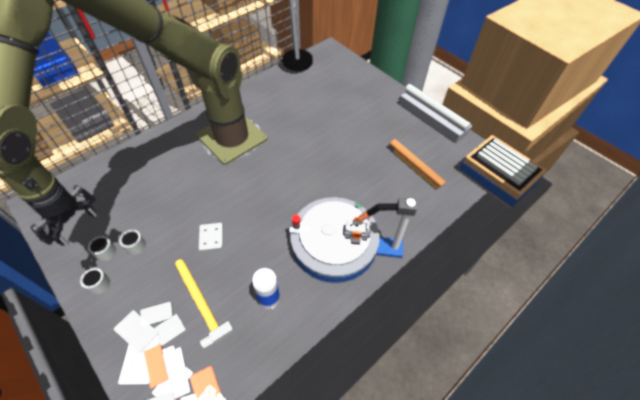

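View pics/top0.png

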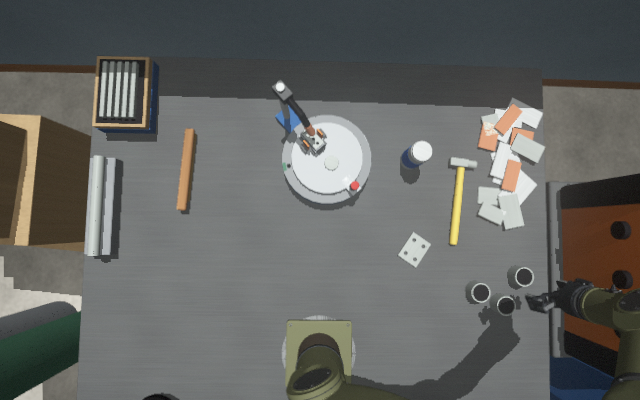

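The top view shows the turntable at about (327,160), with the knob at (354,186), the green mark at (287,166), and the torch going from (315,135) to (280,88). The scene view shows the knob at (296,220), the cassette at (357,228), and the can at (265,285). Next I'll measure the knob, disc and mark.

Run:
```python
from h import *
C={n:cam(n) for n in ['scene','top']}
roi={'scene':(270,180,170,110),'top':(265,90,120,130)}
for n,c in C.items():
    x,y,w,h=roi[n]; im=c['color'][y:y+h,x:x+w]; H=cv2.cvtColor(im,cv2.COLOR_RGB2HSV)
    red=((H[...,0]<5)|(H[...,0]>170))&(H[...,1]>140)&(H[...,2]>90)
    gr=(H[...,0]>40)&(H[...,0]<90)&(H[...,1]>60)
    org=(H[...,0]>=5)&(H[...,0]<20)&(H[...,1]>120)
    for k,m in (('red',red),('gr',gr),('or',org)):
        N,_,st,ce=cv2.connectedComponentsWithStats(m.astype(np.uint8))
        for i in range(1,N):
            if st[i][4]>4: print(n,k,(ce[i]+[x,y]).round(1),st[i][:4]+[x,y,0,0],st[i][4]); 
    m=(H[...,2]>215)&(H[...,1]<25)
    cs,_=cv2.findContours(m.astype(np.uint8),cv2.RETR_EXTERNAL,cv2.CHAIN_APPROX_NONE)
    cc=cv2.convexHull(max(cs,key=cv2.contourArea))[:,0]+[x,y]
    P=np.array([onz(c,u,v,.078)[:2] for u,v in cc]); 
    (a,b),r=cv2.minEnclosingCircle(P.astype(np.float32)); A=np.c_[2*P,np.ones(len(P))]; s=np.linalg.lstsq(A,(P**2).sum(1),rcond=None)[0]
    print('disc',a,b,r,'fit',s[:2],np.sqrt(s[2]+s[0]**2+s[1]**2))
    cv2.imwrite(f'pics/z_{n}.png',cv2.resize(im[:,:,::-1],None,fx=4,fy=4,interpolation=cv2.INTER_CUBIC))
a=cv2.imread('pics/z_scene.png');b=cv2.imread('pics/z_top.png');a=cv2.resize(a,(400,259));b=cv2.resize(b,(400,433))
o=np.zeros((433,800,3),np.uint8);o[:259,:400]=a;o[:,400:]=b;cv2.imwrite('pics/zz.png',o)
```

```text
scene red [295.6 219.4] [292 215   8  10] 63
scene gr [357.7 204.8] [356 203   5   4] 14
scene or [434.4 182.7] [427 180  13   8] 70
scene or [362.1 216.7] [355 212  14   9] 64
scene or [356.2 234.9] [353 232   8   7] 52
disc 0.6155520677566528 -0.02749669924378395 0.13570626080036163 fit [ 0.61466827 -0.02319818] 0.13021556758944294
top red [354.9 185.3] [351 182   8   8] 36
top gr [283.9 166.1] [283 163   3   7] 18
top or [319.7 131.9] [318 130   5   5] 11
top or [305.5 142.9] [303 140   6   7] 15
disc 0.6037547588348389 -0.015750888735055923 0.11254790425300598 fit [ 0.60665766 -0.01296162] 0.10792298315531695
```

View pics/zz.png

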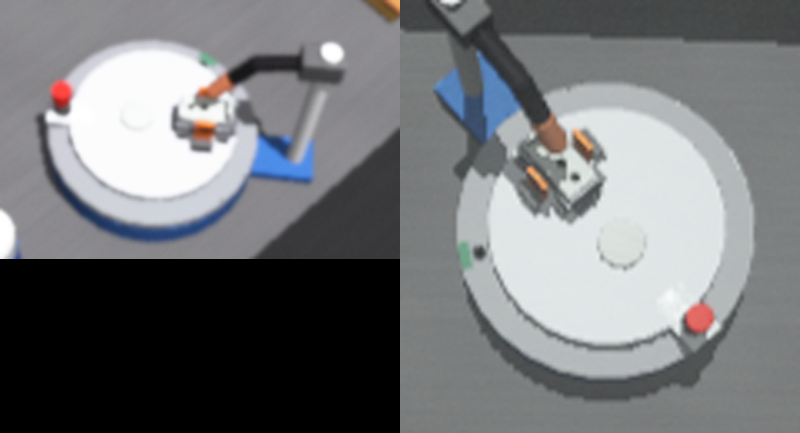

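The zoom shows the hub, the cassette under the torch with both catches, the knob opposite it, and the unload hole (dark spot) beside the green mark at about (289,166) in the top view. Next is triangulation and a consistency check.

Run:
```python
from h import *
C={n:cam(n) for n in ['scene','top']};s,t=C['scene'],C['top']
K,e=tri(s,(295.6,219.4),t,(354.6,185.5));print('knob',K,e,'top@.126',onz(t,354.6,185.5,.128),'sc@.118',onz(s,295.6,219.4,.119))
h=onz(t,289,166,.06);print('hole',h,'mark',onz(t,283.9,166.1,.06),onz(s,357.7,204.8,.06))
O=tri(s,(328.6,228.9),t,(331.3,162.7));print('hub',O)
a=tri(s,(362.1,216.7),t,(319.7,131.9)),tri(s,(356.2,234.9),t,(305.5,142.9));print('catches',a)
print('top catches at .127',onz(t,319.7,131.9,.127),onz(t,305.5,142.9,.127))
k=onz(t,354.6,185.5,.128)[:2];h=h[:2]
# axis from chord knob(240)->hole(120)
m=(k+h)/2;d=h-k;L=np.linalg.norm(d);print('chord',L,'(want .2078)')
n=np.array([-d[1],d[0]])/L
for sg in(1,-1):
    o=m+sg*n*.06;print('axis',o,'yaw',np.degrees(np.arctan2(*(k-o)[::-1]))-240,np.degrees(np.arctan2(*(h-o)[::-1]))-120)
```

```text
knob [ 0.51729673 -0.09424727  0.11825035] 3.861668501235796e-05 top@.126 [ 0.51620569 -0.09316188  0.128     ] sc@.118 [ 0.51768532 -0.09450514  0.119     ]
hole [0.58015157 0.10287134 0.06      ] mark [0.57950278 0.11855789 0.06      ] [0.57839619 0.11751129 0.06      ]
hub (array([ 0.59079348, -0.0257185 ,  0.07934654]), np.float64(0.0025050667543339167))
catches ((array([0.66354435, 0.01985003, 0.18897289]), np.float64(0.020661163379341454)), (array([0.6535272 , 0.0486004 , 0.04121936]), np.float64(0.01351488009223571)))
top catches at .127 [0.67236537 0.01108727 0.127     ] [0.63863238 0.05202614 0.127     ]
chord 0.20619917433556564 (want .2078)
axis [0.49113673 0.02346176] yaw -317.8685249202091 -78.2640476819129
axis [ 0.60522053 -0.01375229] yaw -378.264047681913 -17.868524920209012
```

Emit:
pendant(
  offsets=[
    {"d": [0.02,-0.015,0]},
    {"d": [0.037,-0.028,0]},
    {"d": [0.037,-0.028,0]},
    {"d": [0.037,-0.028,0]},
    {"d": [0.037,-0.028,0]},
    {"d": [0.037,-0.028,0]},
    {"d": [0.037,-0.028,0]},
    {"d": [0.037,-0.028,0]},
    {"d": [0.037,-0.028,0]},
    {"d": [0.037,-0.028,0]},
  ],
  jaw=1.0,
)

```text
t: 1.3
tcp_pos: [0.4642, -0.1935, 0.3041]
ee_rot: [0.0, 0.981, 0.196, 0.0]
ft_force: [0.9, 0.3, 0.1]
gripper_width: 1.0
finger_force: 0.0
```

Emit:
pendant(
  offsets=[
    {"d": [0.037,-0.028,0]},
    {"d": [0.037,-0.028,0]},
    {"d": [0.02,-0.018,0]},
    {"rotvec": [0,0,-0.12]},
    {"rotvec": [0,0,-0.12]},
    {"rotvec": [0,0,-0.1]},
    {},
    {},
    {},
  ],
)

```text
t: 2.2
tcp_pos: [0.5218, -0.0909, 0.3039]
ee_rot: [0.0, 0.934, 0.358, 0.0]
ft_force: [-0.4, -0.7, -0.2]
gripper_width: 1.0
finger_force: 0.0
```

Create w.py:
```python
from h import *
import sys
c=cam('wrist'); o=env.get_obs(); save(c,sys.argv[1])
Rt=rot(o['ee_rot']); print('tcp',o['tcp_pos'].round(4),'tool x az',np.degrees(np.arctan2(Rt[1,0],Rt[0,0])).round(2),'z',Rt[:,2].round(4),'q',o['qpos'].round(2),'t',o['t'])
H=cv2.cvtColor(c['color'],cv2.COLOR_RGB2HSV)
red=((H[...,0]<5)|(H[...,0]>170))&(H[...,1]>140)&(H[...,2]>80)
org=(H[...,0]>=5)&(H[...,0]<20)&(H[...,1]>140)&(H[...,2]>80)
gr=(H[...,0]>40)&(H[...,0]<90)&(H[...,1]>60)
for k,m,z in (('red',red,.13),('or',org,.129),('gr',gr,.06)):
    N,L,st,ce=cv2.connectedComponentsWithStats(m.astype(np.uint8))
    for i in range(1,N):
        if st[i][4]>60: print(k,ce[i].round(1),st[i],onz(c,*ce[i],z).round(4))
```

```bash
python3 w.py w1.png
```

```text
tcp [ 0.5218 -0.0908  0.3039] tool x az 41.96 z [ 0.e+00 -2.e-04 -1.e+00] q [ 0.23  0.57 -0.24  1.85  0.19  0.74 -0.95] t 2.25
red [317.7 203.6] [ 301  183   34   41 1095] [ 0.521  -0.0902  0.13  ]
or [629.9 394.7] [616 386  24  14 204] [ 0.5738 -0.4247  0.129 ]
```

View pics/w1.png

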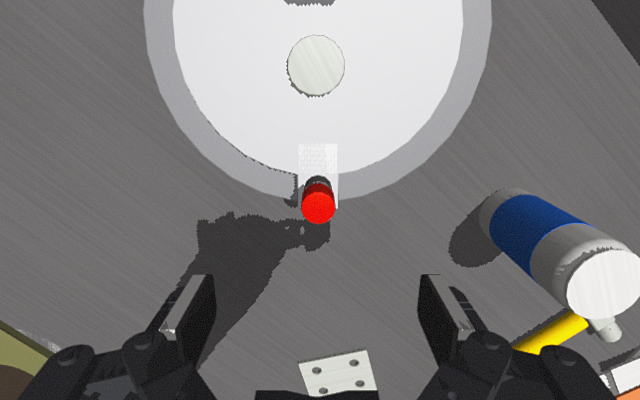

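The wrist view shows the knob's top face at about (318,207), hub at (316,66), and the fingers straddling the radial line. I'll refine the axis from the disc and hub.

Run:
```python
from h import *
c=cam('wrist');g=c['color'];H=cv2.cvtColor(g,cv2.COLOR_RGB2HSV)
K=onz(c,318,207,.13);print('knob',K,'hub .078/.082',onz(c,316,66,.078),onz(c,316,66,.083))
# disc edge: bright -> less bright, per row, right and left
pts=[]
for v in range(20,150,5):
    r=(g[v].mean(1)>195)
    xs=np.where(r[140:500])[0]+140
    for u in (xs.min(),xs.max()): pts.append(onz(c,u,v,.078)[:2])
pts=np.array(pts);A=np.c_[2*pts,np.ones(len(pts))]
for _ in range(3):
    s=np.linalg.lstsq(A,(pts**2).sum(1),rcond=None)[0];r=np.sqrt(s[2]+s[:2]@s[:2]);e=abs(np.linalg.norm(pts-s[:2],axis=1)-r);k=e<max(.0015,np.median(e)*2);pts,A=pts[k],A[k]
print('disc',s[:2],r,len(pts),e.max());d=K[:2]-s[:2];print('knob radius',np.linalg.norm(d),'az',np.degrees(np.arctan2(d[1],d[0])))
```

```text
knob [ 0.5192069  -0.09199241  0.13      ] hub .078/.082 [ 0.5902951  -0.02599864  0.078     ] [ 0.59018206 -0.02611119  0.083     ]
disc [ 0.60728265 -0.01234306] 0.10833133492414111 52 0.0007589219011737702
knob radius 0.11874913385538784 az -137.876083631986
```

Emit:
pendant(
  offsets=[
    {"d": [-0.004,0,0.02]},
    {"d": [0,0,0.03]},
    {"d": [0,0,0.03]},
    {"d": [0,0,0.025]},
    {"d": [0,0,0.015]},
    {"d": [0,0,0.009]},
    {},
    {},
  ],
)

```text
t: 3.1
tcp_pos: [0.5192, -0.0934, 0.1754]
ee_rot: [0.0, 0.933, 0.359, 0.0]
ft_force: [-0.2, 0.7, -0.1]
gripper_width: 1.001
finger_force: 0.0
```

Emit:
pendant(
  offsets=[
    {},
    {},
    {},
    {},
    {},
    {},
    {},
    {},
  ],
  jaw=0.0,
)

```text
t: 3.9
tcp_pos: [0.5191, -0.0937, 0.1755]
ee_rot: [0.0, 0.934, 0.359, 0.0]
ft_force: [-0.0, -1.2, 5.9]
gripper_width: 0.286
finger_force: 58.6
```

```bash
python3 w.py w2.png
```

```text
tcp [ 0.5191 -0.0937  0.1755] tool x az 42.02 z [ 1.1e-03 -5.0e-04 -1.0e+00] q [ 0.19  0.77 -0.16  1.97  0.27  0.43 -1.01] t 3.95
red [316.2 297.7] [ 286  256   62   82 4053] [ 0.5234 -0.0872  0.13  ]
```

Emit:
pendant(
  offsets=[
    {"d": [0,0,-0.004]},
    {"d": [0,0,-0.005]},
    {"d": [0,0,-0.004]},
    {},
    {},
    {},
  ],
)

```text
t: 4.55
tcp_pos: [0.5189, -0.0935, 0.1877]
ee_rot: [0.0, 0.933, 0.359, 0.0]
ft_force: [2.5, -0.6, -6.6]
gripper_width: 0.285
finger_force: 59.2
```

Emit:
pendant(
  offsets=[
    {"d": [0,-0.006,0],"rotvec": [0,0,0.05]},
    {"d": [0.0007,-0.0125,0],"rotvec": [0,0,0.1047]},
    {"d": [0.0007,-0.0125,0],"rotvec": [0,0,0.1047]},
    {},
    {},
  ],
)

```text
t: 5.05
tcp_pos: [0.5015, -0.068, 0.1879]
ee_rot: [0.0, 0.972, 0.236, 0.0]
ft_force: [2.1, 0.1, -7.4]
gripper_width: 0.283
finger_force: 59.8
```

```bash
python3 w.py w3.png
```

```text
tcp [ 0.5016 -0.0681  0.1879] tool x az 27.32 z [ 4.e-04  1.e-04 -1.e+00] q [ 0.1   0.73 -0.09  2.03  0.16  0.4  -1.21] t 5.1
red [316.3 297.1] [ 285  256   63   82 4173] [ 0.4997 -0.0667  0.13  ]
```

Run:
```python
from h import *
c=cam('top'); save(c,'t3.png'); s=cam('scene')
a=cv2.resize(s['color'][160:300,250:450],(400,280)); b=cv2.resize(c['color'][80:230,250:400],(400,400))
o=np.zeros((400,800,3),np.uint8);o[:280,:400]=a;o[:,400:]=b;cv2.imwrite('pics/t3.png',o[:,:,::-1])
```

```text
(no output)
```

View pics/t3.png

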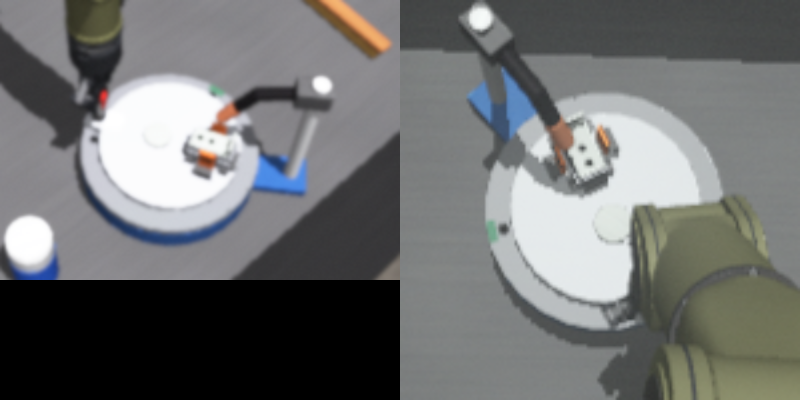

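Picture check: the pin is up and the head is turning, with the cassette already shifted in the top view. Joint 7 would run out before 120 degrees, so I'll set the pin on the ring here, flip the gripper half a turn and regrip.

Emit:
pendant(
  offsets=[
    {"d": [0,0,0.004]},
    {},
    {},
  ],
)

```text
t: 5.5
tcp_pos: [0.5015, -0.0681, 0.1838]
ee_rot: [0.0, 0.972, 0.235, 0.0]
ft_force: [2.3, 1.0, -6.0]
gripper_width: 0.283
finger_force: 60.3
```

Emit:
pendant(
  offsets=[
    {},
    {},
    {},
    {},
    {},
    {},
  ],
  jaw=1.0,
)

```text
t: 6.1
tcp_pos: [0.5011, -0.068, 0.184]
ee_rot: [0.0, 0.972, 0.235, -0.0]
ft_force: [-0.0, 0.1, -0.4]
gripper_width: 0.999
finger_force: 0.0
```

Emit:
pendant(
  offsets=[
    {"d": [0,0,-0.02]},
    {"d": [0,0,-0.03]},
    {"d": [0,0,-0.02]},
    {"rotvec": [0,0,-0.1]},
    {"rotvec": [0,0,-0.14]},
    {"rotvec": [0,0,-0.14]},
    {"rotvec": [0,0,-0.14]},
    {"rotvec": [0,0,-0.14]},
    {"rotvec": [0,0,-0.14]},
    {"rotvec": [0,0,-0.14]},
  ],
)

```text
t: 7.1
tcp_pos: [0.501, -0.0681, 0.2539]
ee_rot: [0.0, 0.758, 0.652, -0.0]
ft_force: [-0.6, 0.2, 0.5]
gripper_width: 1.003
finger_force: 0.0
```

Emit:
pendant(
  offsets=[
    {"rotvec": [0,0,-0.14]},
    {"rotvec": [0,0,-0.14]},
    {"rotvec": [0,0,-0.14]},
    {"rotvec": [0,0,-0.14]},
    {"rotvec": [0,0,-0.14]},
    {"rotvec": [0,0,-0.14]},
    {"rotvec": [0,0,-0.14]},
    {"rotvec": [0,0,-0.14]},
    {"rotvec": [0,0,-0.14]},
    {"rotvec": [0,0,-0.14]},
  ],
)

```text
t: 8.1
tcp_pos: [0.501, -0.0683, 0.2538]
ee_rot: [-0.0, 0.16, 0.987, -0.0]
ft_force: [-0.2, -0.1, -0.4]
gripper_width: 0.999
finger_force: 0.0
```

Emit:
pendant(
  offsets=[
    {"rotvec": [0,0,-0.14]},
    {"rotvec": [0,0,-0.14]},
    {"rotvec": [0,0,-0.14]},
    {"rotvec": [0,0,-0.14]},
    {"rotvec": [0,0,-0.14]},
    {"rotvec": [0,0,-0.1]},
    {"rotvec": [0,0,-0.0016]},
    {},
    {},
  ],
)

```text
t: 9.0
tcp_pos: [0.5012, -0.0681, 0.2539]
ee_rot: [-0.0, -0.234, 0.972, -0.0]
ft_force: [0.0, 0.1, -0.1]
gripper_width: 0.999
finger_force: 0.0
```

```bash
python3 w.py w4.png
```

```text
tcp [ 0.5011 -0.068   0.2539] tool x az -152.89 z [-0.e+00 -5.e-04 -1.e+00] q [ 0.62  0.79 -1.01  1.95  0.87  0.91  1.2 ] t 9.05
red [316.2 228.8] [ 295  202   43   53 1748] [ 0.4989 -0.0671  0.13  ]
```

View pics/w4.png

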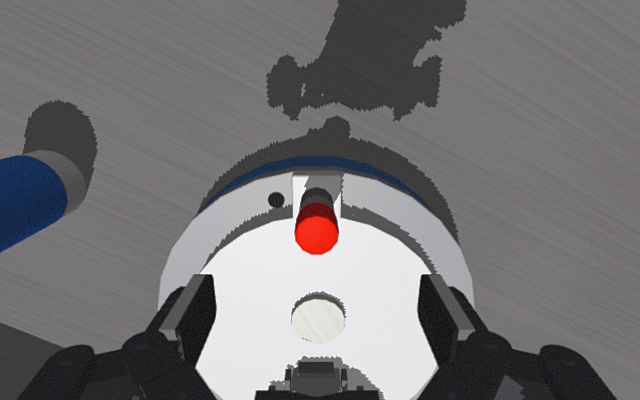

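The wrist view shows the knob's top at (317,235), between the fingers, and the start hole at (276,200) now behind it. The pin is riding on the ring, so I'll regrip.

Emit:
pendant(
  offsets=[
    {"d": [0,0,0.03]},
    {"d": [0,0,0.025]},
    {"d": [0,0,0.015]},
    {},
    {},
  ],
)

```text
t: 9.55
tcp_pos: [0.5014, -0.0677, 0.1843]
ee_rot: [0.0, -0.235, 0.972, -0.0]
ft_force: [0.7, 0.6, 0.2]
gripper_width: 0.999
finger_force: 0.0
```

Emit:
pendant(
  offsets=[
    {},
    {},
    {},
    {},
    {},
    {},
    {"d": [0,0,-0.004]},
    {"d": [0,0,-0.001]},
    {},
  ],
  jaw=0.0,
)

```text
t: 10.45
tcp_pos: [0.5013, -0.0682, 0.1886]
ee_rot: [0.0, -0.235, 0.972, 0.0]
ft_force: [2.7, 0.5, -7.1]
gripper_width: 0.285
finger_force: 59.1
```

Emit:
pendant(
  offsets=[
    {"d": [0,0.006,0],"rotvec": [0,0,0.05]},
    {"d": [-0.0007,0.0125,0],"rotvec": [0,0,0.1047]},
    {"d": [-0.0007,0.0125,0],"rotvec": [0,0,0.1047]},
    {"d": [-0.0007,0.0125,0],"rotvec": [0,0,0.1047]},
    {"d": [-0.0007,0.0125,0],"rotvec": [0,0,0.1047]},
    {"d": [-0.0007,0.0125,0],"rotvec": [0,0,0.1047]},
    {},
    {},
  ],
)

```text
t: 11.25
tcp_pos: [0.489, -0.0018, 0.1887]
ee_rot: [0.0, 0.048, 0.999, -0.0]
ft_force: [3.6, 0.7, -7.0]
gripper_width: 0.283
finger_force: 59.8
```

```bash
python3 w.py w5.png
```

```text
tcp [ 0.489  -0.0019  0.1887] tool x az 174.44 z [ 5.e-04  3.e-04 -1.e+00] q [ 0.37  0.82 -0.78  2.05  0.96  0.68  0.42] t 11.3
red [316.3 294.1] [ 285  253   64   81 4042] [ 4.88e-01 -2.00e-04  1.30e-01]
gr [503.1 335.1] [494 319  19  33 454] [0.5787 0.1182 0.06  ]
```

Emit:
pendant(
  offsets=[
    {"d": [-0.0007,0.0125,0],"rotvec": [0,0,0.1047]},
    {"d": [-0.0007,0.0125,0],"rotvec": [0,0,0.1047]},
    {"d": [-0.0007,0.0125,0],"rotvec": [0,0,0.1047]},
    {"d": [-0.0007,0.0125,0],"rotvec": [0,0,0.1047]},
    {"d": [-0.0007,0.0125,0],"rotvec": [0,0,0.1047]},
    {"d": [-0.0007,0.0125,0],"rotvec": [0,0,0.1047]},
    {"d": [-0.0007,0.0125,0],"rotvec": [0,0,0.1047]},
    {"d": [-0.0007,0.0125,0],"rotvec": [0,0,0.1047]},
    {},
    {},
  ],
)

```text
t: 12.3
tcp_pos: [0.5367, 0.0822, 0.1885]
ee_rot: [-0.0, 0.45, 0.893, -0.0]
ft_force: [3.7, -0.2, -8.0]
gripper_width: 0.278
finger_force: 60.1
```

Emit:
pendant(
  offsets=[
    {"d": [-0.0007,0.0125,0],"rotvec": [0,0,0.1047]},
    {"d": [-0.0007,0.0125,0],"rotvec": [0,0,0.1047]},
    {"d": [-0.0005,0.009,0],"rotvec": [0,0,0.08]},
    {},
    {},
  ],
)

```text
t: 12.8
tcp_pos: [0.5667, 0.0984, 0.1886]
ee_rot: [-0.0, 0.574, 0.819, 0.0]
ft_force: [3.3, 0.6, -7.1]
gripper_width: 0.28
finger_force: 60.2
```

```bash
python3 w.py w6.png
```

```text
tcp [0.5667 0.0984 0.1887] tool x az 109.91 z [-3.e-04  4.e-04 -1.e+00] q [ 0.05  0.83 -0.53  1.81  0.63  0.68 -0.49] t 12.85
red [316.4 294.5] [ 285  253   64   81 4127] [0.5657 0.0999 0.13  ]
gr [359.7 209.2] [348 200  25  19 349] [0.5855 0.12   0.06  ]
```

Emit:
pendant(
  offsets=[
    {"d": [-0.0004,0.0086,0],"rotvec": [0,0,0.07]},
    {"d": [-0.0004,0.0084,0],"rotvec": [0,0,0.07]},
    {},
    {},
    {},
  ],
)

```text
t: 13.35
tcp_pos: [0.583, 0.1031, 0.1889]
ee_rot: [-0.0, 0.63, 0.776, 0.0]
ft_force: [2.7, 2.4, -7.6]
gripper_width: 0.279
finger_force: 60.2
```

```bash
python3 w.py w7.png
```

```text
tcp [0.583  0.1031 0.1889] tool x az 101.83 z [-4.e-04  2.e-04 -1.e+00] q [ 0.03  0.84 -0.49  1.76  0.58  0.7  -0.58] t 13.4
red [316.4 294.4] [ 285  253   64   81 4130] [0.582  0.1046 0.13  ]
```

Emit:
pendant(
  offsets=[
    {"d": [0,0,0.003]},
    {"d": [0,0,0.003]},
    {},
    {},
  ],
)

```text
t: 13.8
tcp_pos: [0.5832, 0.1032, 0.1828]
ee_rot: [-0.0, 0.631, 0.776, -0.0]
ft_force: [0.9, 1.9, -5.4]
gripper_width: 0.285
finger_force: 60.3
```

Emit:
pendant(
  offsets=[
    {"d": [0,0,0.003]},
    {"d": [0,0,0.003]},
    {"d": [0,0,0.001]},
    {},
    {},
  ],
)

```text
t: 14.3
tcp_pos: [0.584, 0.1033, 0.1766]
ee_rot: [0.0, 0.631, 0.776, 0.001]
ft_force: [0.5, 1.2, 3.5]
gripper_width: 0.281
finger_force: 61.3
```

Emit:
pendant(
  offsets=[
    {},
    {},
    {},
    {},
    {},
    {},
  ],
  jaw=1.0,
)

```text
t: 14.9
tcp_pos: [0.5835, 0.103, 0.1758]
ee_rot: [0.0, 0.631, 0.776, -0.0]
ft_force: [-1.0, -0.2, 0.5]
gripper_width: 1.002
finger_force: 0.0
```

Emit:
pendant(
  offsets=[
    {"d": [0,0,-0.02]},
    {"d": [0,0,-0.04]},
    {"d": [0,0,-0.05]},
    {"d": [0,0,-0.02]},
    {},
    {},
  ],
)

```text
t: 15.5
tcp_pos: [0.5833, 0.1028, 0.3058]
ee_rot: [0.0, 0.631, 0.776, -0.0]
ft_force: [-0.3, 0.7, -1.6]
gripper_width: 0.998
finger_force: 0.0
```

```bash
python3 w.py w8.png
```

```text
tcp [0.5829 0.1026 0.3048] tool x az 101.73 z [-0.0019 -0.0011 -1.    ] q [ 0.08  0.69 -0.59  1.65  0.46  0.94 -0.47] t 15.55
red [317.4 196.2] [ 301  176   34   40 1040] [0.582 0.109 0.13 ]
or [411.6 335.6] [ 392  315   44   47 1017] [0.6845 0.0046 0.129 ]
or [289.5 369.9] [284 349  10  43 302] [ 0.5909 -0.0521  0.129 ]
or [345.  369.8] [341 349  10  43 275] [ 0.6382 -0.0422  0.129 ]
```

View pics/w8.png

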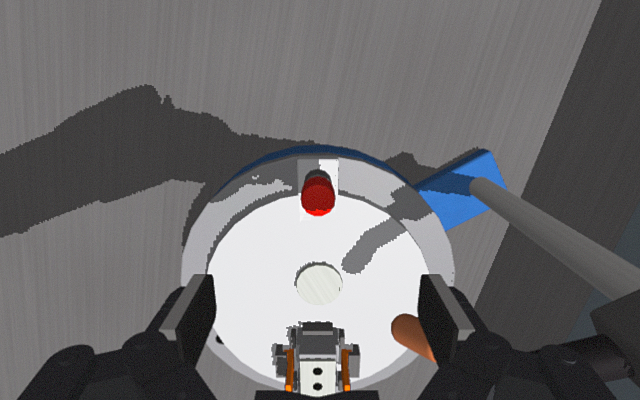

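The wrist view shows the knob at (318,196), the cassette's catches at (290,370) and (345,370), and the torch tip at lower right (411,335). The plunger bottomed at the start height, with the force turning to +3.5 N. I'll move over the cassette and re-measure both.

Emit:
pendant(
  offsets=[
    {"d": [-0.02,0,0]},
    {"d": [-0.04,0.0005,0]},
    {"d": [-0.045,0.0005,0]},
    {"d": [-0.04,0.0005,0]},
    {"d": [-0.03,0,0]},
    {"d": [-0.01,0,0]},
    {},
    {},
    {},
  ],
)

```text
t: 16.45
tcp_pos: [0.6223, -0.0749, 0.3058]
ee_rot: [-0.001, 0.63, 0.777, 0.0]
ft_force: [-0.2, 0.6, -0.5]
gripper_width: 0.997
finger_force: 0.0
```

```bash
python3 w.py w9.png
```

Run:
```python
from h import *
C={n:cam(n) for n in ['scene','top']}
for n,c in C.items():
    H=cv2.cvtColor(c['color'],cv2.COLOR_RGB2HSV); 
    red=((H[...,0]<5)|(H[...,0]>170))&(H[...,1]>140)&(H[...,2]>80)
    N,_,st,ce=cv2.connectedComponentsWithStats(red.astype(np.uint8))
    for i in range(1,N):
        if st[i][4]>8: 
            p=onz(c,*ce[i],.12)
            if np.hypot(*(p[:2]-[.6083,-.0134]))<.2: print(n,ce[i].round(1),st[i],p,c.setdefault('k',ce[i]))
if all('k' in c for c in C.values()): print(tri(C['scene'],C['scene']['k'],C['top'],C['top']['k']))
```

```text
tcp [ 0.6224 -0.0752  0.306 ] tool x az 101.94 z [-2.0e-04  1.2e-03 -1.0e+00] q [ 0.37  0.74 -0.6   1.54  0.47  1.   -0.16] t 16.5
or [446.9  43.9] [ 411    6   80   67 2774] [0.6802 0.0478 0.129 ]
or [280.6 197.7] [275 175  12  46 420] [ 0.5951 -0.0752  0.129 ]
or [349.1 197.6] [344 176  11  46 385] [ 0.6436 -0.0648  0.129 ]
scene [357.3 197.5] [354 193   8  10  63] [0.58289468 0.10345057 0.12      ] [357.28571429 197.52380952]
top [286.7 163.5] [284 161   7   5  15] [0.57789142 0.10576803 0.12      ] [286.73333333 163.46666667]
(array([0.57947987, 0.10677955, 0.11304299]), np.float64(0.0013253257501618793))
```

View pics/w9.png

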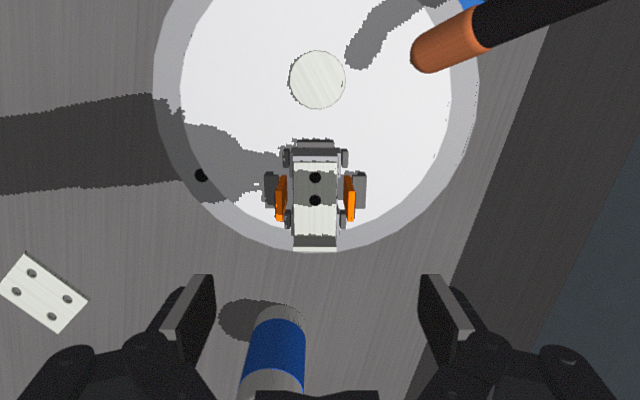

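The wrist view shows the catches at (281,198) and (349,198), with the cassette centred on x≈315. The can lies toward the robot's right at about (270,360). I'll work out the offset and can clearance.

Run:
```python
from h import *
c=cam('wrist')
for v in (202,204,206): print(onz(c,315.3,v,.129))
print('tops width',np.linalg.norm(onz(c,277,204,.129)-onz(c,354,204,.129)), 'bracket holes',onz(c,315,189,.14))
t=cam('top');H=cv2.cvtColor(t['color'],cv2.COLOR_RGB2HSV);print('can',onz(t,419.5,152,.15),onz(t,420.5,153,.15), 'circ')
o=env.get_obs();Rt=rot(o['ee_rot']);print('pos',o['tcp_pos'],'w1 hole check knob-style px', pix(c,[*o['tcp_pos'][:2],.13]))
A=np.array([.6083,-.0134]);
for az in (-78.1,): print('model',A+.066*np.array([np.cos(np.radians(az)),np.sin(np.radians(az))]))
```

```text
[ 0.62076246 -0.07470193  0.129     ]
[ 0.6210787  -0.07620994  0.129     ]
[ 0.62139617 -0.0777238   0.129     ]
tops width 0.056122229064399246 bracket holes [ 0.61788275 -0.06181181  0.14      ]
can [ 0.61492879 -0.27790956  0.15      ] [ 0.6120741  -0.28082374  0.15      ] circ
pos [ 0.62260009 -0.0768459   0.30604529] w1 hole check knob-style px [317.16467732 205.66947113]
model [ 0.62190948 -0.07798159]
```

Emit:
pendant(
  offsets=[
    {"d": [0,-0.001,0.02]},
    {"d": [0,0,0.03]},
    {"d": [0,0,0.03]},
    {"d": [0,0,0.025]},
    {"d": [0,0,0.018]},
    {"d": [0,0,0.011]},
    {},
    {},
    {},
  ],
)

```text
t: 17.6
tcp_pos: [0.6224, -0.0778, 0.1732]
ee_rot: [0.001, 0.631, 0.776, 0.001]
ft_force: [-0.4, 0.9, 0.3]
gripper_width: 1.001
finger_force: 0.0
```

Emit:
pendant(
  offsets=[
    {},
    {},
    {},
    {},
    {},
    {},
  ],
  jaw=0.52,
)

```text
t: 18.2
tcp_pos: [0.622, -0.078, 0.1732]
ee_rot: [0.001, 0.631, 0.776, 0.0]
ft_force: [-1.2, -0.0, 8.3]
gripper_width: 0.524
finger_force: 17.9
```

```bash
python3 w.py w10.png
```

```text
tcp [ 0.6221 -0.078   0.1733] tool x az 101.74 z [ 1.5e-03 -6.0e-04 -1.0e+00] q [ 0.33  0.9  -0.51  1.65  0.6   0.75 -0.27] t 18.25
or [568.3  11.9] [561   0  15  24 160] [0.6708 0.0394 0.129 ]
or [619.5  20.3] [ 590    0   50   47 1763] [0.6865 0.0407 0.129 ]
or [367.4 290.3] [ 358  239   20  102 1436] [ 0.6371 -0.0616  0.129 ]
or [265.1 290. ] [ 256  240   20  101 1392] [ 0.6003 -0.0691  0.129 ]
```

Emit:
pendant(
  offsets=[
    {},
    {},
    {},
    {},
  ],
  jaw=0.51,
)

```text
t: 18.65
tcp_pos: [0.6221, -0.078, 0.1735]
ee_rot: [0.001, 0.631, 0.776, 0.0]
ft_force: [-1.2, -0.8, 8.8]
gripper_width: 0.515
finger_force: 26.4
```

Emit:
pendant(
  offsets=[
    {"d": [0,0,-0.003]},
    {"d": [0,0,-0.003]},
    {"d": [0,0,-0.004]},
    {},
    {},
  ],
)

```text
t: 19.15
tcp_pos: [0.6216, -0.078, 0.1818]
ee_rot: [-0.0, 0.631, 0.776, -0.0]
ft_force: [-0.6, 0.6, -3.5]
gripper_width: 0.514
finger_force: 24.3
```

```bash
python3 w.py w11.png
```

```text
tcp [ 0.6215 -0.078   0.1817] tool x az 101.73 z [-4.e-04 -0.e+00 -1.e+00] q [ 0.33  0.89 -0.52  1.65  0.59  0.76 -0.26] t 19.2
or [603.9  21.9] [ 562    0   78   50 3225] [0.6876 0.0417 0.129 ]
or [546.3  19.5] [540   8  13  21 116] [0.6695 0.0384 0.129 ]
or [265.8 289.2] [ 256  239   20  101 1410] [ 0.5998 -0.0744  0.129 ]
or [366.8 289.4] [ 357  239   20  101 1421] [ 0.6388 -0.0664  0.129 ]
```

View pics/w11.png

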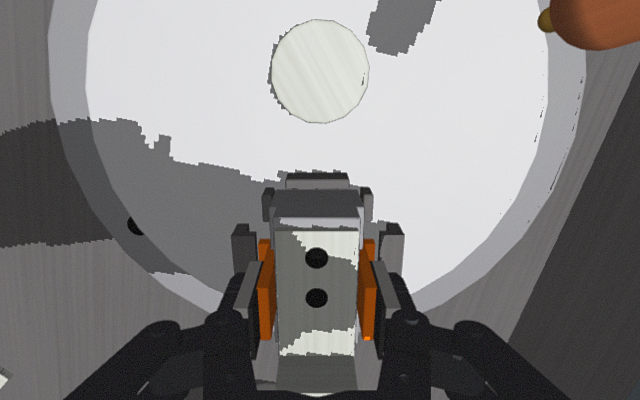

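The wrist view shows the catches pinched between the pads at (266,289) and (367,289). They haven't moved in the image after the lift, and the weight reads 3.5 N, so the cassette is free. I'll lift it the rest of the way.

Emit:
pendant(
  offsets=[
    {"d": [0,0,-0.008]},
    {"d": [0,0,-0.012]},
    {"d": [0,0,-0.015]},
    {"d": [0,0,-0.015]},
    {"d": [0,0,-0.015]},
    {"d": [0,0,-0.012]},
    {"d": [0,0,-0.008]},
    {},
    {},
    {},
  ],
)

```text
t: 20.2
tcp_pos: [0.6211, -0.0781, 0.2661]
ee_rot: [-0.001, 0.631, 0.776, -0.001]
ft_force: [0.6, -0.8, -3.2]
gripper_width: 0.517
finger_force: 24.3
```

Emit:
pendant(
  offsets=[
    {},
    {},
    {},
    {},
    {},
  ],
)

```text
t: 20.7
tcp_pos: [0.6217, -0.0779, 0.2669]
ee_rot: [0.0, 0.631, 0.776, -0.0]
ft_force: [-0.2, -0.6, -1.6]
gripper_width: 0.518
finger_force: 24.3
```

```bash
python3 w.py w12.png
```

Run:
```python
from h import *
s=cam('scene');t=cam('top')
o=np.zeros((400,800,3),np.uint8);o[:]=0;o[:,:400]=cv2.resize(s['color'][130:290,250:410],(400,400));o[:,400:]=cv2.resize(t['color'][80:240,250:410],(400,400));cv2.imwrite('pics/f.png',o[:,:,::-1])
```

```text
tcp [ 0.6217 -0.0779  0.2669] tool x az 101.73 z [ 0.e+00 -1.e-04 -1.e+00] q [ 0.36  0.78 -0.58  1.59  0.51  0.93 -0.19] t 20.75
or [483.1  29.2] [ 434    0  111   64 4477] [0.6844 0.0492 0.129 ]
or [266.2 290.3] [ 256  240   20  100 1481] [ 0.5977 -0.1314  0.129 ]
or [366.6 290.7] [ 357  240   20  100 1458] [ 0.6636 -0.118   0.129 ]
```

View pics/f.png

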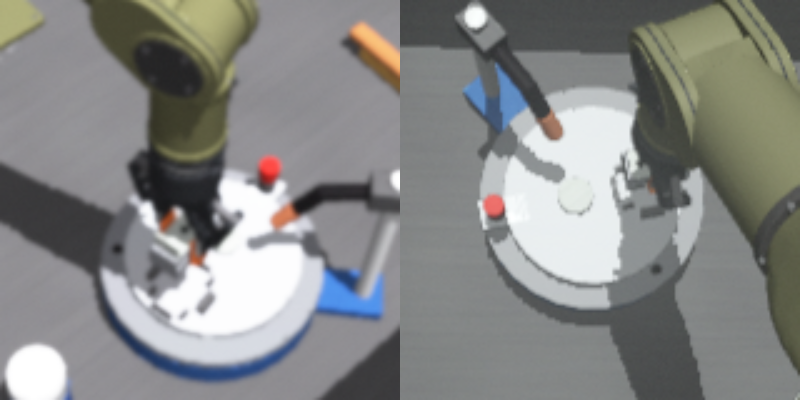

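Final view: the cassette is held well above the empty nest, clear of the torch, with the knob at the green mark. I'll check knob height, then hand in.

Run:
```python
from h import *
k=[];cs=[cam('scene'),cam('top')]
for c in cs:
    H=cv2.cvtColor(c['color'],cv2.COLOR_RGB2HSV);m=((H[...,0]<5)|(H[...,0]>170))&(H[...,1]>140)&(H[...,2]>80)
    u,v=pix(c,[.582,.104,.12]).astype(int);w=np.zeros_like(m);w[v-12:v+12,u-12:u+12]=1
    ys,xs=np.where(m&w);k.append((xs.mean(),ys.mean()))
p,e=tri(cs[0],k[0],cs[1],k[1]);print(k,p,e)
if p[2]<.122: print(env.finish_job())
```

```text
[(np.float64(357.234375), np.float64(197.421875)), (np.float64(286.95), np.float64(162.7))] [0.58085566 0.10553565 0.11637621] 0.00022891551155750027
the job is handed in; nothing more can be done
None
```

The job is handed in: the plunger is home in the green-marked hole (knob measured 116 mm above the bench, 117 when fully down), and the cassette is still held level, catches pinched, about 93 mm above its seat, at about 21 s of the 64 s limit; the hand-in returned no verdict.

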